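# Press the loose head of a beaded stick home with the quick clamp, then back the clamp off

## Robot

A 6-joint arm with a two-finger parallel gripper is mounted at the origin on the work surface. World frame = base frame: x ahead of the robot, y to its left, z up, the work surface at z = 0. Lengths are in m, angles in rad, forces in N, time in s.
With the tool pointing down it reaches from about 0.35 to 0.925 m from the base axis. Payload 6.4 kg.
Tool frame: the origin (TCP) lies at the very end of the fingers, on their centre line; the grasp point (between the pads) lies bot.pinch_z behind it (bot.pinch_z is the distance from the TCP to the grasp point, in m); z points along the fingers, y is the line along which they close (so a half turn about z gives the same grasp; the last joint's range is limited). The gripper opens to 94 mm and grips with 3 to 60 N. Pads are 16 mm wide; open, the fingers measure 119 mm over their backs; the gripper's body (75 mm by 177 mm) begins 78 mm behind the grasp point.
Start: joints at [0.989, 0.245, 1.558, -0, 1.339, -0.174], TCP at [0.258, 0.597, 0.181] pointing down, gripper open.
Joint ranges: [-3.13, 3.13], [-1.02, 2.26], [0.13, 2.54], [-0.95, 4.09], [0.21, 2.88], [-2.74, 2.74]. Speed limits (rad/s): [2.57, 2.57, 3.14, 3.14, 3.14, 3.14].

## Interface

Orientations are given as a rotation vector (axis times angle).
In Python, from rig import bot gives the robot as it stands.
- The arm moves only by the tool jog_arm, never from a script. Its arguments are lists of equal length, an entry for each row: "claw": the finger opening in cm, from 0 to 9.4; "dp": the shift along the tool's x, y, z in cm, a list of three; "roll": the turn about the tool's z in degrees. A call has 1 to 20 rows; each row shifts and turns the commanded pose from where the row before left it, along the tool's axes as they then stand; what a row does not reach is not made up. A row lasts 1/8 s, in which the tool goes at most 62.5 mm and 10.7 degrees, less where a joint would pass 70% of its speed; a pose out of reach is approached as far as the arm can. A call is refused whole if a number of a shift passes 6.25 or a number of a turn 10.7, either way. A call with a gripper value outside its range is refused whole. The fingers move at their own pace and stop on an object; "newtons" is the grip in N (left out, the last holds). Time passes only in rows, so rows that do not move let the fingers close. It gives the time, the measured TCP pose, the force, the opening and the grip force at its end, in the units of the state.
- bot.sense(): the state, without advancing time (a new reading comes with each control period).
- bot.grab_frame(name): name is "scene" or "top" or "wrist"; returns the picture (480x640x3 uint8, red, green, blue); there is no depth.
- bot.get_calibration(name): a dict with "vertical_fov" (degrees; the focal length in pixels is half the picture's height over the tangent of half this angle, whatever the lens; pixels are square), "cx", "cy" (the principal point, pixels), "distortion" ([k1, k2, p1, p2, k3] as OpenCV has them; the pictures are not rectified), "position" and "rotation" of the camera in the world; the wrist camera has in their place "tool_from_camera" (4x4, takes a point from camera to tool coordinates, whose origin is the TCP and whose axes are the flange's). Camera axes: x right, y up, looking along -z (the intrinsics and any distortion apply to the point x, -y, -z); pixel columns grow to the right and rows downward; lengths in m; the calibration is good to about 2 mm. A picture is of the moment at which its call begins: read the wrist's pose just before it. get_calibration takes no time and is no camera call.
- bot.sign_off(): hands the job in; it is judged then, once.
The state is a dict: "time_s": time; "q": joint angles; "joint_vel": joint speeds; "joint_torque": joint torques, N m; "eef_pos": TCP position; "orientation": TCP orientation; "ft_force": force on the tool from outside, world axes, zero at the start; "torque": the same for the moment, N m; "grip_width": finger opening in m; "grip_force": force on a finger pad.
Only numpy, scipy, OpenCV 4.12 (cv2) and the standard library are available. Lean on these libraries where they do the work, as an engineer would, in place of code of your own. Each camera call takes 0.05 s, during which the arm holds its last target. There are 200 camera calls.

## Task

The round head of the beaded stick lying in the quick clamp has worked loose. Pump the clamp's trigger until the head is pressed fully home on the stick and the clamp, let go, grips it firmly by itself, but feel your pulls: overtightened, the wood cracks. Then pull the red release lever to free the jaw and slide it all the way back to its stop, leaving the stick in its cradles and the things around it where they are.

Things in the scene. Friction and masses are not known exactly. Their poses are not given: they have to be found in the camera images.
- board: Plywood clamping board fixed to the bench, 390 x 116 x 18 mm, with a toothed steel bar (20 x 14 mm, middle 45 mm above the bench), a blue fixed jaw at one end and two stick cradles. Origin: on the bench below the bar, under the sliding jaw's pad face when that jaw is fully back. x: along the bar, the way the jaw closes; y: to the stick's side (trigger and handle are at -y). Tallest part 70 mm.
- jaw: Blue sliding jaw of the trigger-pumped quick clamp, lying on its side. Frame parallel to the board's, origin on the bar's axis, 45 mm up, in the plane of the pad's face. Housing x -100 to -10, y -17 to 17 mm, top 62 mm above the bench; jaw arm x -27 to -10, y -15 to 68 mm; handle x -97 to -78, y -16 to -116 mm. Its 4 mm ratchet lets it close but not open. It needs no holding while pumped.
- pad_face (a point): Centre of the sliding jaw's rubber pad face (34 x 36 mm), 45 mm to +y of the bar, 45 mm above the bench. Its board x is 0 with the jaw fully back at its stop, at most 85 mm closed. This pad and the fixed jaw's pad (face at board x = 218 mm) are rubber: together they give about 1 mm for each 8 N of clamping.
- trigger_front (a point): On the black trigger's front (+x) face, at its top edge, 57 mm above the bench, 73 to 82 mm to -y of the bar. The trigger is 12 mm thick, 24 mm high, reaching 26 mm farther to -y; free space in front. Pull this face along board -x, let its spring return it, repeat: up to 3 teeth (12 mm) of jaw a pull. This point's x less the pivot's: +40 mm at rest, -16 mm at the end of the swing (0.62 rad).
- trigger_pivot (a point): Vertical pivot of the trigger on the housing, 94 mm from trigger_front. Slow pull there along -x: 2 to 6 N while the jaw runs free, 9 to 12 N pushing the head along (fast pulls read more; rubbing adds side forces). Head home, each newton adds about 2.4 N of clamping: 14 to 17 N is firm (20 to 28 N), 19 N cracks the wood (32 N), long before the swing ends. Let go, the jaw eases back to a tooth.
- release_front (a point): On the red release lever's front (+x) face, at its top, 61 mm above the bench, 44 mm to +y of the bar. The lever arm is 10 mm thick, 26 mm high, from y = 15 to 57 mm, with 40 mm free between it and the jaw arm. Pulled along board -x it swings 0.3 rad (17 mm) and unlatches (under 10 N); pulled on, it drags the jaw back until the jaw meets its stop. Let go, it springs back and latches.
- stick: Beaded stick 22 mm thick, shaft 110 mm, yellow with red, white and green bands, loose in two open cradles between the jaws, along the bar, rounded foot towards the fixed jaw with a few mm of play. Origin on its axis (45 mm above the bench, 45 mm to +y of the bar), at the shoulder on which the head must seat; x along the shaft towards the foot.
- head_end (a point): Outermost point of the stick's round dark wooden head (ball 40 mm across with a white and red collar), facing the sliding jaw's pad. The head sits on a tight tenon, at first 6 to 12 mm proud of the shoulder; about 10 N pushes it along. Fully home, this point lies 50 mm from the stick's origin, towards the stick's -x.
- herb_jar: Bystander: amber glass jar with a green lid, 60 mm across, 95 mm high, origin under its centre.
- wood_bowl: Bystander: dark wooden bowl, 100 mm across, 42 mm high, origin under its centre.
- bone_block: Bystander: white bone block 22 x 34 x 16 mm, origin under its centre.
There are look-alikes about, which are no part of the job. Of the things that look like the stick, the smallest one is meant.

How it is judged:
By the outcome, as a careful person would: the job done as asked, in the order asked, and still so for the second after the job is handed in, with the robot touching nothing.
It also fails if it takes over 58 s, if anything falls off the work surface, if the arm or the gripper's body presses on something with over 40 N, if the wrist force passes 120 N, or if a joint passes its speed limit or range.

## Working session

There is one attempt and no reset: what is moved stays moved. The work goes in short steps, Python scripts to look and compute and a tool call to move; the robot and the scene stay as the last step left them, time stands still between calls to the robot, and variables do not carry over. Pictures are saved under pics/ and viewed, at most 10 in all, crops included, and the job is handed in when it is done.

Besides the shell and the picture viewer there is one more tool, called after ">>>" by a JSON object that holds its "method" and its "body". jog_arm: Moves the arm, as the interface text tells. Its arguments: {"type":"object","properties":{"claw":{"type":"array"},"dp":{"type":"array"},"roll":{"type":"array"},"newtons":{"type":"number"}},"required":["claw","dp","roll"]}

```bash
mkdir -p pics; ls
python3 - <<'E'
from rig import bot
import cv2
s=bot.sense();print(s['time_s'],s['eef_pos'],s['orientation'],s['ft_force'],bot.pinch_z)
for n in("scene","top"):
    cv2.imwrite(f"pics/{n}0.png",cv2.cvtColor(bot.grab_frame(n),cv2.COLOR_RGB2BGR))
for n in("scene","top","wrist"): print(bot.get_calibration(n))
E
```

```text
pics
0.0 [0.25743316 0.5961394  0.18004462] [-6.36047252e-01 -3.07580023e+00  2.84612395e-03] [-0.54658154  0.79165234 -1.42807384] 0.0188
{'vertical_fov': 52.09438135947131, 'cx': 313.85493313796906, 'cy': 245.1454723153865, 'distortion': array([-0.0450749,  0.       ,  0.       ,  0.       ,  0.       ]), 'position': array([ 1.04626969, -0.25001495,  0.75078904]), 'rotation': array([0.49334587, 0.37191621, 1.21383352])}
{'vertical_fov': 44.28462554530907, 'cx': 322.1601112019471, 'cy': 230.69149396006785, 'distortion': array([-0.01266656,  0.        ,  0.        ,  0.        ,  0.        ]), 'position': array([ 0.54343026, -0.10520757,  1.18517701]), 'rotation': array([ 0.03627163, -0.04270782, -1.55674808])}
{'vertical_fov': 69.27594872935265, 'cx': 317.89578010810163, 'cy': 240.47030130738747, 'distortion': array([0.01124391, 0.        , 0.        , 0.        , 0.        ]), 'tool_from_camera': array([[-4.11979588e-04,  9.63503997e-01,  2.67693628e-01,
         7.71806746e-02],
       [ 9.99999912e-01,  4.18204934e-04,  3.37603334e-05,
         6.29692228e-04],
       [-7.94225800e-05,  2.67693619e-01, -9.63504084e-01,
        -2.03938897e-01],
       [ 0.00000000e+00,  0.00000000e+00,  0.00000000e+00,
         1.00000000e+00]])}
```

View pics/top0.png

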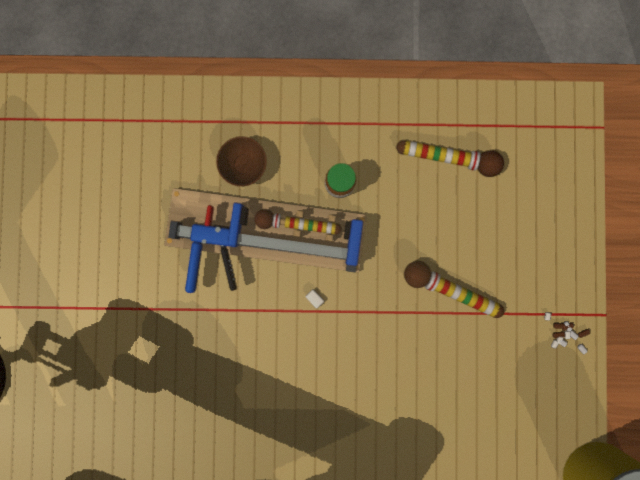

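View pics/scene0.png

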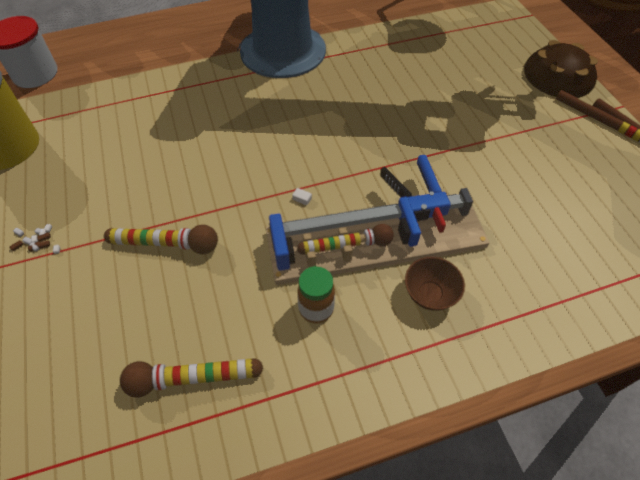

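The top view shows the clamp at about (170-365, 190-290): bar from (175,231) to (350,250), the trigger at (229,270), the red release at (209,216), the jar at (341,178), the bowl at (241,161) and the bone block at (315,298). The scene view agrees. I'll enlarge the clamp and set up ray casting.

```bash
cat > h.py <<'E'
import numpy as np, cv2
from scipy.spatial.transform import Rotation as R
from rig import bot
def cam(n, s=None):
    c=bot.get_calibration(n); f=240/np.tan(np.radians(c['vertical_fov']/2))
    K=np.array([[f,0,c['cx']],[0,f,c['cy']],[0,0,1]])
    if n=='wrist':
        T=np.array(c['tool_from_camera']); Rt=R.from_rotvec(s['orientation']).as_matrix()
        return K,c['distortion'],Rt@T[:3,:3],Rt@T[:3,3]+s['eef_pos']
    return K,c['distortion'],R.from_rotvec(c['rotation']).as_matrix(),np.array(c['position'])
def ray(C,uv):
    K,d,Rm,p=C
    u=cv2.undistortPoints(np.array(uv,float).reshape(-1,1,2),K,d).reshape(-1,2)
    return p,np.c_[u[:,0],-u[:,1],-np.ones(len(u))]@Rm.T
def onz(C,uv,z):
    p,D=ray(C,uv); return p+D*((np.asarray(z)-p[2])/D[:,2])[:,None]
def proj(C,P):
    K,d,Rm,p=C; q=(np.atleast_2d(P)-p)@Rm
    return cv2.projectPoints(q*[1,-1,-1],np.zeros(3),np.zeros(3),K,d)[0].reshape(-1,2)
def blobs(img,lo,hi,roi,n=3):
    h=cv2.cvtColor(img,cv2.COLOR_RGB2HSV); m=cv2.inRange(h,lo,hi); k=np.zeros_like(m); x0,y0,x1,y1=roi
    k[y0:y1,x0:x1]=m[y0:y1,x0:x1]
    cs=sorted(cv2.findContours(k,0,2)[0],key=cv2.contourArea)[::-1][:n]
    return [(cv2.contourArea(c),cv2.minAreaRect(c)) for c in cs]
E
python3 - <<'E'
from h import *
im=cv2.imread('pics/top0.png'); cv2.imwrite('pics/c1.png',cv2.resize(im[150:310,160:370],None,fx=3.7,fy=3.7,interpolation=2))
C=cam('top'); rgb=im[:,:,::-1].copy()
for nm,lo,hi,z in(('blue',(105,120,60),(125,255,255),.064),('red',(0,170,80),(6,255,255),.06)):
    for a,b in blobs(rgb,lo,hi,(165,180,370,300)):
        print(nm,a,b,onz(C,cv2.boxPoints(b),z*np.ones(4)).round(3).tolist())
E
```

```text
blue 1265.0 ((212.75424194335938, 247.58872985839844), (46.85333251953125, 93.76509857177734), 6.709837436676025) [[0.481, 0.151, 0.064], [0.659, 0.134, 0.064], [0.649, 0.045, 0.064], [0.472, 0.062, 0.064]]
blue 434.0 ((353.83843994140625, 242.21180725097656), (11.101751327514648, 45.1339111328125), 7.594644546508789) [[0.538, -0.154, 0.064], [0.623, -0.165, 0.064], [0.62, -0.186, 0.064], [0.535, -0.175, 0.064]]
red 65.0 ((208.14866638183594, 215.1081085205078), (4.603171348571777, 18.577085494995117), 9.462322235107422) [[0.61, 0.116, 0.06], [0.645, 0.111, 0.06], [0.644, 0.102, 0.06], [0.609, 0.107, 0.06]]
red 19.0 ((319.5, 226.5), (9.0, 3.0), 90.0) [[0.617, -0.101, 0.06], [0.617, -0.107, 0.06], [0.6, -0.107, 0.06], [0.599, -0.102, 0.06]]
red 18.5 ((291.5, 222.5), (9.0, 3.0), 90.0) [[0.624, -0.048, 0.06], [0.624, -0.053, 0.06], [0.606, -0.054, 0.06], [0.606, -0.048, 0.06]]
```

View pics/c1.png

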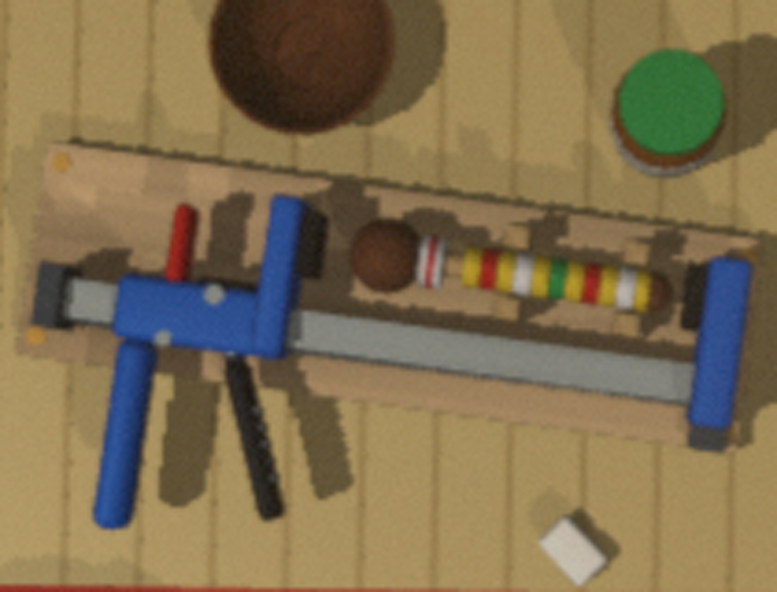

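The crop (scale 3.7, offset 160,150) shows the bar along world -y, tilted by about 7.5°. The pivot pin is at (213,293), the trigger at (235-270, 360-515) and the lever at (180,245). Next I'll close the gripper and go above the clamp for one close look.

>>> {"method": "jog_arm", "body": {"claw": [0,0,0,0,0,0,0,0,0,0,0,0,0,0], "dp": [[0,0,-2],[0,0,-2],[-3,-4.8,0],[-3,-4.8,0],[-3,-4.8,0],[-3,-4.8,0],[-3,-4.8,0],[-3,-4.8,0],[-3,-4.8,0],[-3,-4.8,0],[-3,-4.8,0],[-3,-4.8,0],[-3,-4.8,0],[0,0,0]], "roll": [-8,-8,0,0,0,0,0,0,0,0,0,0,0,0], "newtons": 20}}

```text
time_s: 1.85
eef_pos: [0.518, 0.0279, 0.2206]
orientation: [-0.21, -3.134, 0.0]
ft_force: [0.2, 0.8, -0.8]
grip_width: 0.0007
grip_force: 0.0
```

Run:
```python
from h import *
import json
s=bot.sense(); im=bot.grab_frame('wrist'); cv2.imwrite('pics/w1.png',im[:,:,::-1])
json.dump({k:np.array(s[k]).tolist() for k in s},open('pics/w1.json','w'))
print(s['time_s'],s['eef_pos'],s['orientation'],s['ft_force'],s['grip_width'],np.abs(s['joint_vel']).max())
```

```text
1.85 [0.51796484 0.02790538 0.22061387] [-2.09786314e-01 -3.13356740e+00  2.66269447e-04] [ 0.24400379  0.81306338 -0.80811802] 0.0006874409816628985 0.06639341825286496
```

View pics/w1.png

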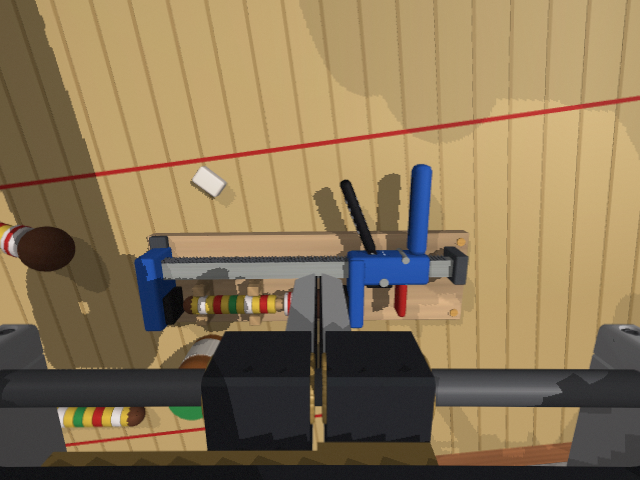

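The wrist view shows the whole clamp well aligned with the picture: housing (347-428, 252-283), pivot pin (384,283), trigger (345,182)-(370,250), red lever (401,285-316), fixed jaw (140-168, 250-328). I'll convert these to points.

```bash
cat > m1.py <<'E'
from h import *
import json
s=json.load(open('pics/w1.json')); C=cam('wrist',s); im=cv2.imread('pics/w1.png')[:,:,::-1].copy()
for nm,lo,hi,roi,z in(('blue',(105,120,40),(125,255,255),(120,150,460,335),.062),('red',(0,190,60),(5,255,255),(385,270,420,330),.061),('trig',(0,0,0),(179,255,45),(335,170,378,250),.057)):
    for a,b in blobs(im,lo,hi,roi,2):
        print(nm,a,cv2.boxPoints(b).round(0).tolist(),onz(C,cv2.boxPoints(b),z*np.ones(4))[:,:2].round(3).tolist())
pts={'hous_br':(428,253,.062),'hous_bl':(428,283,.062),'arm_tip_fr':(349,327,.062),'pin':(384,283,.062),'hfront':(347,254,.062),'bar_top_l':(175,262,.055),'bar_top_r':(345,261,.055),'fix_in':(168,250,.07),'stopb':(447,265,.05),'bead_head':(290,303,.045)}
for k,(u,v,z) in pts.items(): print(k,onz(C,[(u,v)],[z])[0].round(4))
E
python3 m1.py; python3 -c "
import cv2
im=cv2.imread('pics/w1.png');cv2.imwrite('pics/c2.png',cv2.resize(im[160:340,130:480],None,fx=2.2,fy=2.2,interpolation=2))"
```

```text
blue 4513.5 [[345.0, 327.0], [349.0, 163.0], [431.0, 165.0], [428.0, 329.0]] [[0.649, 0.043], [0.465, 0.068], [0.478, 0.15], [0.664, 0.137]]
blue 2003.5 [[133.0, 251.0], [170.0, 246.0], [181.0, 327.0], [143.0, 332.0]] [[0.526, -0.176], [0.526, -0.135], [0.624, -0.147], [0.624, -0.191]]
red 270.5 [[394.0, 316.0], [396.0, 284.0], [406.0, 285.0], [404.0, 316.0]] [[0.642, 0.1], [0.604, 0.105], [0.607, 0.117], [0.645, 0.112]]
trig 642.0 [[338.0, 182.0], [348.0, 178.0], [376.0, 248.0], [366.0, 252.0]] [[0.483, 0.055], [0.48, 0.065], [0.56, 0.087], [0.563, 0.076]]
hous_br [0.5715 0.1424 0.062 ]
hous_bl [0.6068 0.1407 0.062 ]
arm_tip_fr [0.6496 0.047  0.062 ]
pin [0.6002 0.0919 0.062 ]
hfront [0.5608 0.0546 0.062 ]
bar_top_l [ 0.5467 -0.1373  0.055 ]
bar_top_r [0.571  0.0518 0.055 ]
fix_in [ 0.5282 -0.1342  0.07  ]
stopb [0.593  0.1666 0.05  ]
bead_head [ 0.6182 -0.0188  0.045 ]
```

View pics/c2.png

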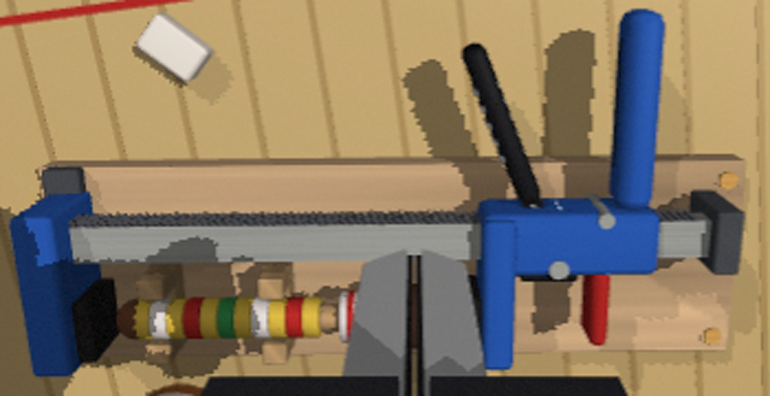

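Tool y now lies along board -x and tool x along board -y. In (s along board x, t along board y) the TCP is at s = -0.094, and the trigger front is at s ≈ -0.126 and y ≈ -73. The pivot is at s ≈ -0.168. The jaw is about 25 mm from its stop. I'll lower the closed fingers in front of the trigger at y ≈ -70.

>>> {"method": "jog_arm", "body": {"claw": [0,0,0,0,0,0], "dp": [[1.4,0,5],[0,0,5],[0,0,4.5],[0,0,2.5],[0,0,1.0],[0,0,0]], "roll": [0,0,0,0,0,0]}}

```text
time_s: 2.65
eef_pos: [0.5032, 0.0334, 0.0412]
orientation: [-0.2, -3.135, -0.0]
ft_force: [-0.5, 0.5, 0.1]
grip_width: 0.0005
grip_force: 0.0
```

>>> {"method": "jog_arm", "body": {"claw": [0,0,0,0,0,0], "dp": [[0,0.5,0],[0,0.5,0],[0,0.5,0],[0,0.5,0],[0,0.5,0],[0,0.3,0]], "roll": [0,0,0,0,0,0]}}

```text
time_s: 3.4
eef_pos: [0.5071, 0.0607, 0.0411]
orientation: [-0.201, -3.135, 0.0]
ft_force: [0.1, 0.2, -0.0]
grip_width: 0.0006
grip_force: 0.0
```

>>> {"method": "jog_arm", "body": {"claw": [0,0,0,0,0], "dp": [[0,0.3,0],[0,0.3,0],[0,0.3,0],[0,0.3,0],[0,0.3,0]], "roll": [0,0,0,0,0]}}

```text
time_s: 4.03
eef_pos: [0.5091, 0.0754, 0.0412]
orientation: [0.202, 3.135, -0.0]
ft_force: [0.1, -0.1, 1.1]
grip_width: 0.0006
grip_force: 0.0
```

Run:
```python
from h import *
import json
s=bot.sense(); im=bot.grab_frame('wrist'); cv2.imwrite('pics/w2.png',im[100:,:,::-1])
json.dump({k:np.array(s[k]).tolist() for k in s},open('pics/w2.json','w'))
print(s['ft_force'],s['eef_pos'])
```

```text
[ 0.0824386  -0.0761412   1.06778288] [0.50905162 0.07538134 0.04117683]
```

View pics/w2.png

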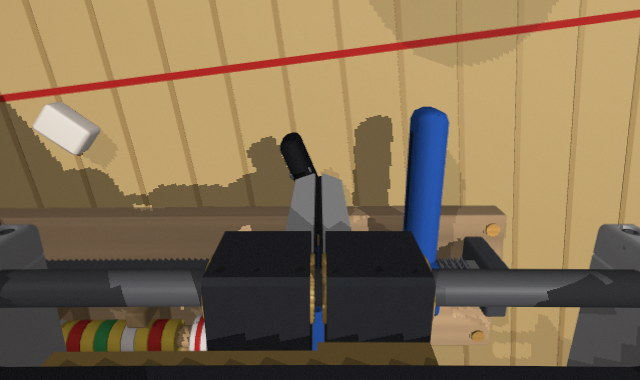

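The trigger tip shows at (290,140) and disappears behind the fingers at (308,175), with no force yet. I'll check that against the projected TCP.

Run:
```python
from h import *
import json
s=json.load(open('pics/w2.json')); C=cam('wrist',s)
Rt=R.from_rotvec(s['orientation']).as_matrix()
ex=-Rt[:2,1]; ey=-Rt[:2,0]
print('tcp px',proj(C,[s['eef_pos']]).round(0), 'tcp st',np.array(s['eef_pos'])[:2]@ex,np.array(s['eef_pos'])[:2]@ey)
P=onz(C,[(281,245),(290,235),(298,240),(303,278),(311,266),(412,212),(446,212)],[.057]*5+[.06]*2)
print(np.c_[P[:,:2]@ex,P[:,:2]@ey].round(4))
s=json.load(open('pics/w1.json')); C=cam('wrist',s)
P=onz(C,[(338,182),(348,178),(372,240),(361,242),(345,222)],[.057]*5)
print(np.c_[P[:,:2]@ex,P[:,:2]@ey].round(4))
```

```text
tcp px [[317. 272.]] tcp st -0.1400237669308358 0.4951860683035741
[[-0.1196  0.4731]
 [-0.1248  0.4672]
 [-0.1292  0.4701]
 [-0.1318  0.493 ]
 [-0.1365  0.4856]
 [-0.1913  0.4536]
 [-0.2096  0.4537]]
[[-0.1157  0.4715]
 [-0.1262  0.4674]
 [-0.1537  0.5348]
 [-0.1417  0.537 ]
 [-0.1237  0.5145]]
```

Run:
```python
from h import *
import json
w2=cv2.imread('pics/w2.png'); 
for n,off,rh,rt in(('w1',0,(400,150,450,240),(335,170,378,235)),('w2',100,(400,95,460,150),(275,125,312,172))):
    s=json.load(open(f'pics/{n}.json')); C=cam('wrist',s)
    im=cv2.imread(f'pics/{n}.png')[:,:,::-1].copy()
    ex=np.array([-.1288,-.9917]); ey=np.array([.9917,-.1288])
    for nm,lo,hi,roi,z in(('handle',(105,120,40),(125,255,255),rh,.06),('trig',(0,0,0),(179,255,50),rt,.057)):
        h=cv2.cvtColor(im,cv2.COLOR_RGB2HSV); m=cv2.inRange(h,lo,hi); x0,y0,x1,y1=roi
        ys,xs=np.nonzero(m[y0:y1,x0:x1]); v0=ys.min()
        for r in(v0,v0+8,v0+16,v0+30):
            k=xs[ys==r]
            if len(k)==0: continue
            P=onz(C,[(k.min()+x0,r+y0+off),(k.max()+x0,r+y0+off)],[z,z])
            print(n,nm,r+y0+off,k.min()+x0,k.max()+x0,(P[:,:2]@ex).round(4),(P[:,:2]@ey).round(4))
top=bot.grab_frame('top'); cv2.imwrite('pics/t2.png',cv2.resize(top[170:310,160:370,::-1],None,fx=3.7,fy=3.7,interpolation=2))
```

```text
w1 handle 165 417 426 [-0.1967 -0.2059] [0.4543 0.4544]
w1 handle 173 412 431 [-0.1921 -0.2117] [0.4624 0.4625]
w1 handle 181 412 430 [-0.1927 -0.2113] [0.4706 0.4707]
w1 handle 195 411 429 [-0.1926 -0.2115] [0.4851 0.4852]
w1 trig 180 344 347 [-0.1223 -0.1254] [0.4694 0.4694]
w1 trig 188 342 352 [-0.1203 -0.1308] [0.4778 0.4778]
w1 trig 196 345 355 [-0.1236 -0.1342] [0.4862 0.4863]
w1 trig 210 351 360 [-0.1303 -0.1399] [0.5013 0.5013]
w2 handle 207 422 431 [-0.1967 -0.2015] [0.4508 0.4508]
w2 handle 215 412 445 [-0.1917 -0.2095] [0.4552 0.4552]
w2 handle 223 411 447 [-0.1914 -0.211 ] [0.4596 0.4596]
w2 handle 237 410 446 [-0.1915 -0.2113] [0.4675 0.4675]
w2 trig 233 291 297 [-0.1257 -0.129 ] [0.466 0.466]
w2 trig 241 282 301 [-0.1205 -0.1312] [0.4707 0.4707]
w2 trig 249 281 305 [-0.1198 -0.1334] [0.4754 0.4754]
w2 trig 263 286 311 [-0.1225 -0.1368] [0.4837 0.4837]
```

View pics/t2.png

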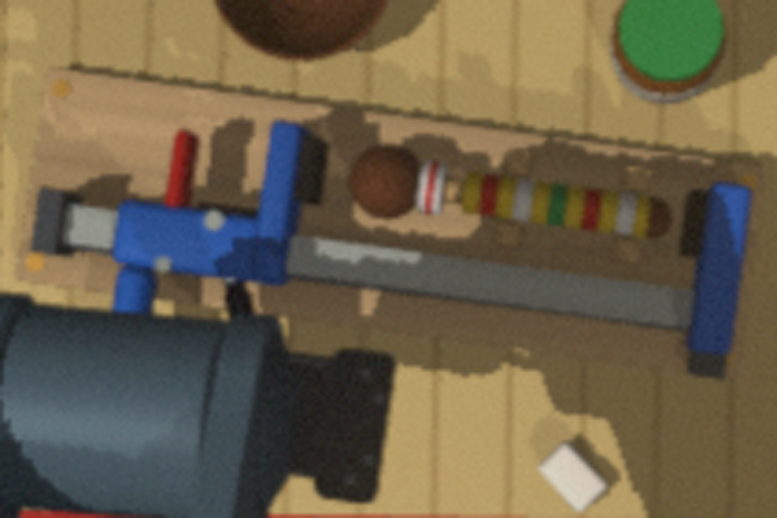

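The trigger and jaw have not moved yet. I'll continue with small feeling steps.

>>> {"method": "jog_arm", "body": {"claw": [0,0,0], "dp": [[0,0.2,0],[0,0.2,0],[0,0.1,0]], "roll": [0,0,0]}}

```text
time_s: 4.5
eef_pos: [0.5097, 0.0803, 0.0411]
orientation: [-0.202, -3.135, -0.0]
ft_force: [0.0, -0.2, 0.5]
grip_width: 0.0003
grip_force: 0.0
```

Run:
```python
from h import *
s=bot.sense(); print(s['ft_force'],s['torque'],s['eef_pos'])
f=bot.grab_frame('wrist'); g=bot.grab_frame('scene')
s2=bot.sense(); print(s2['ft_force'],s2['time_s'])
C=cam('scene'); print(proj(C,[s['eef_pos']]))
u,v=proj(C,[s['eef_pos']])[0].astype(int)
a=cv2.resize(f[200:320,260:390,::-1],(400,370),interpolation=2); b=cv2.resize(g[v-60:v+40,u-50:u+58,::-1],(400,370),interpolation=2)
cv2.imwrite('pics/w3.png',np.hstack([a,b]))
```

```text
[ 0.00720631 -0.24630875  0.45692026] [-0.00436864  0.01042296  0.03799481] [0.5096554  0.08027166 0.04114896]
[-0.12958439  0.56692652  0.16251536] 4.6
[[395.60507724 178.92586416]]
```

View pics/w3.png

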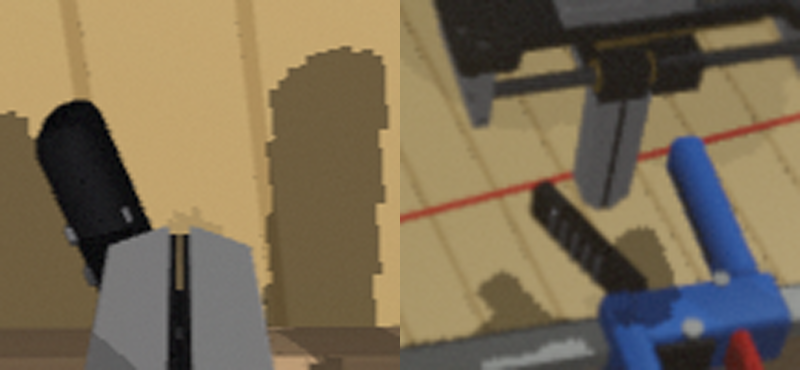

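In the scene half the fingertip (605,205) appears past the trigger (545,185)-(640,285), as if it had gone over it. I'll triangulate heights from both views.

Run:
```python
from h import *
s=bot.sense()
def tri(A,a,B,b):
    p,d=ray(A,[a]); q,e=ray(B,[b]); d=d[0];e=e[0]
    k=np.linalg.lstsq(np.c_[d,-e],q-p,rcond=None)[0]
    return (p+d*k[0]).round(4),(q+e*k[1]).round(4)
S=cam('scene');W=cam('wrist',s);T=cam('top')
print('eef',s['eef_pos'],'proj wrist',proj(W,[s['eef_pos']]))
print('fingertip',tri(S,(401,174.8),W,(318,275)))
print('trigtip',tri(S,(384.8,168.9),W,(282.8,233.4)))
ex=np.array([-.1288,-.9917]); ey=np.array([.9917,-.1288])
for st in((-.127,.495),(-.138,.495),(-.121,.470)):
    P=st[0]*ex+st[1]*ey; q=np.r_[P,.057]; print(st,'scene',proj(S,[q]).round(1),'crop',((proj(S,[q])-[345.6,118.9])*3.7+[400,0]).round(0),'wristcrop',((proj(W,[q])-[260,200])*3.08).round(0))
q=np.array(s['eef_pos']); print('tip crop',((proj(S,[q,q+[0,0,.03]])-[345.6,118.9])*3.7+[400,0]).round(0))
```

```text
eef [0.50964184 0.08024736 0.04115085] proj wrist [[317.27205809 271.87649092]]
fingertip (array([0.5117, 0.0889, 0.052 ]), array([0.508 , 0.0809, 0.0509]))
trigtip (array([0.4839, 0.0683, 0.0463]), array([0.4811, 0.0634, 0.0463]))
(-0.127, 0.495) scene [[387.2 174.7]] crop [[554. 207.]] wristcrop [[ 80. 251.]]
(-0.138, 0.495) scene [[392.9 173.9]] crop [[575. 203.]] wristcrop [[138. 251.]]
(-0.121, 0.47) scene [[380.6 165.4]] crop [[530. 172.]] wristcrop [[ 43. 123.]]
tip crop [[585. 222.]
 [593. 182.]]
```

Relative to the trigger, the fingertips are really about 5 mm above its top, so the fingers end roughly 20 mm higher than the stated TCP and passed over it. I'll back off to the front, go 2 cm lower (only bench below here), and feel again.

>>> {"method": "jog_arm", "body": {"claw": [0,0,0,0,0,0,0,0,0,0,0], "dp": [[0,-2.5,0],[0,-2.2,0],[0,0,1.0],[0,0,0.8],[0,0,0.4],[0,0.4,0],[0,0.4,0],[0,0.4,0],[0,0.2,0],[0,0.2,0],[0,0.2,0]], "roll": [0,0,0,0,0,0,0,0,0,0,0]}}

```text
time_s: 5.98
eef_pos: [0.5058, 0.0513, 0.0192]
orientation: [-0.202, -3.135, 0.001]
ft_force: [-0.7, -0.6, 0.1]
grip_width: 0.0002
grip_force: 0.6
```

>>> {"method": "jog_arm", "body": {"claw": [0,0,0], "dp": [[0,0.2,0],[0,0.2,0],[0,0.2,0]], "roll": [0,0,0]}}

```text
time_s: 6.35
eef_pos: [0.5066, 0.0574, 0.0191]
orientation: [-0.202, -3.135, 0.0]
ft_force: [-0.6, -1.4, -0.2]
grip_width: 0.0004
grip_force: 0.7
```

>>> {"method": "jog_arm", "body": {"claw": [0,0,0,0], "dp": [[0,0.3,0],[0,0.3,0],[0,0.3,0],[0,0.3,0]], "roll": [0,0,0,0]}}

```text
time_s: 6.85
eef_pos: [0.507, 0.0686, 0.0187]
orientation: [-0.2, -3.132, 0.003]
ft_force: [-6.1, -5.1, 1.5]
grip_width: 0.0005
grip_force: 3.1
```

>>> {"method": "jog_arm", "body": {"claw": [0,0,0,0], "dp": [[0,0.3,0],[0,0.3,0],[0,0.3,0],[0,0.3,0]], "roll": [0,0,0,0]}}

```text
time_s: 7.35
eef_pos: [0.5082, 0.0806, 0.0186]
orientation: [-0.201, -3.131, 0.003]
ft_force: [-5.3, -5.3, 0.6]
grip_width: 0.0006
grip_force: 3.2
```

Contact is made: about 5 N pull, so the jaw runs free. I'll go on towards the end of the swing.

>>> {"method": "jog_arm", "body": {"claw": [0,0,0,0], "dp": [[0,0.3,0],[0,0.3,0],[0,0.3,0],[0,0.3,0]], "roll": [0,0,0,0]}}

```text
time_s: 7.85
eef_pos: [0.5105, 0.0907, 0.0187]
orientation: [-0.199, -3.133, 0.009]
ft_force: [-3.6, -17.8, -0.4]
grip_width: 0.0002
grip_force: 8.6
```

>>> {"method": "jog_arm", "body": {"claw": [0,0], "dp": [[0,0.3,0],[0,0.2,0]], "roll": [0,0]}}

```text
time_s: 8.1
eef_pos: [0.5108, 0.0918, 0.0187]
orientation: [-0.196, -3.132, 0.021]
ft_force: [-6.0, -31.6, 2.4]
grip_width: 0.0005
grip_force: 15.4
```

The hard end of the swing is reached (steep rise; the jaw was free before). I'll back off and measure the jaw by the handle and the pad/head gap.

>>> {"method": "jog_arm", "body": {"claw": [0,0,0,0], "dp": [[0,-2,0],[0,-3,0],[0,-2,0],[0,0,0]], "roll": [0,0,0,0]}}

```text
time_s: 8.6
eef_pos: [0.5034, 0.0282, 0.0194]
orientation: [0.205, 3.134, 0.001]
ft_force: [-0.4, 0.5, 0.0]
grip_width: 0.0004
grip_force: 0.0
```

```bash
cat > look.py <<'E'
from h import *
import sys
EX=np.array([-.1288,-.9917]); EY=np.array([.9917,-.1288])
def st(P): return np.c_[P[:,:2]@EX,P[:,:2]@EY].round(4)
s=bot.sense(); print('t',s['time_s'],'tcp st',st(s['eef_pos'][None]),s['ft_force'].round(1))
T=cam('top'); im=bot.grab_frame('top'); cv2.imwrite(f'pics/{sys.argv[1]}.png',im[:,:,::-1])
h=cv2.cvtColor(im,cv2.COLOR_RGB2HSV)
def rows(nm,lo,hi,roi,z,mn=60):
    x0,y0,x1,y1=roi; m=cv2.inRange(h,lo,hi)[y0:y1,x0:x1]
    c=max(cv2.findContours(m,0,2)[0],key=cv2.contourArea,default=None)
    if c is None: print(nm,'none'); return
    b=c.reshape(-1,2)+[x0,y0]; q=st(onz(T,b,z*np.ones(len(b))))
    print(nm,'area',cv2.contourArea(c),'s',q[:,0].min(),q[:,0].max(),'t',q[:,1].min(),q[:,1].max())
rows('jaw arm/housing blue',(105,120,60),(125,255,255),(165,185,300,238),.062)
rows('fixed blue',(105,120,60),(125,255,255),(335,200,370,275),.07)
rows('red lever',(0,170,70),(8,255,255),(170,195,290,226),.061)
rows('head',(0,90,25),(12,255,110),(250,200,292,236),.045)
rows('yellow shaft',(22,150,90),(32,255,255),(278,210,345,240),.045)
E
python3 look.py t3
python3 - <<'E'
exec(open('look.py').read().split("s=bot.sense()")[0])
im=cv2.imread('pics/top0.png')[:,:,::-1].copy(); T=cam('top'); h=cv2.cvtColor(im,cv2.COLOR_RGB2HSV)
exec("def rows"+open('look.py').read().split("def rows")[1])
E
```

```text
t 8.6 tcp st [[-0.0928  0.4956]] [-0.4  0.5  0. ]
jaw arm/housing blue area 575.0 s -0.2042 -0.1151 t 0.5633 0.6382
fixed blue area 392.0 s 0.083 0.1036 t 0.5534 0.6386
red lever area 69.5 s -0.1816 -0.1723 t 0.5898 0.6269
head area 189.0 s -0.1024 -0.0682 t 0.6 0.6338
yellow shaft area 29.0 s -0.0433 -0.0356 t 0.6072 0.6272
jaw arm/housing blue area 609.5 s -0.2158 -0.1273 t 0.5617 0.6379
fixed blue area 434.0 s 0.083 0.1041 t 0.5531 0.6386
red lever area 73.0 s -0.1931 -0.1831 t 0.59 0.6255
head area 168.5 s -0.1019 -0.0687 t 0.5992 0.6307
yellow shaft area 30.0 s -0.006 0.002 t 0.6069 0.6264
```

The jaw advanced 12 mm; the pad is now about 2 mm from the head and the stick is untouched. Second pull, with readings along the way.

>>> {"method": "jog_arm", "body": {"claw": [0,0,0,0,0,0,0,0,0,0], "dp": [[0,0.7,0],[0,0.6,0],[0,0.3,0],[0,0.3,0],[0,0.3,0],[0,0.3,0],[0,0.2,0],[0,0.2,0],[0,0.2,0],[0,0.1,0]], "roll": [0,0,0,0,0,0,0,0,0,0]}}

```text
time_s: 9.9
eef_pos: [0.5058, 0.0599, 0.0186]
orientation: [-0.201, -3.132, 0.002]
ft_force: [-3.9, -4.7, 1.0]
grip_width: 0.0006
grip_force: 2.6
```

>>> {"method": "jog_arm", "body": {"claw": [0,0,0], "dp": [[0,0.2,0],[0,0.2,0],[0,0.2,0]], "roll": [0,0,0]}}

```text
time_s: 10.28
eef_pos: [0.5061, 0.0655, 0.0185]
orientation: [-0.2, -3.131, 0.003]
ft_force: [-5.3, -6.3, 2.7]
grip_width: 0.0005
grip_force: 3.5
```

>>> {"method": "jog_arm", "body": {"claw": [0,0,0], "dp": [[0,0.2,0],[0,0.2,0],[0,0.2,0]], "roll": [0,0,0]}}

```text
time_s: 10.65
eef_pos: [0.5069, 0.0713, 0.0185]
orientation: [-0.201, -3.131, 0.004]
ft_force: [-5.1, -7.4, 1.5]
grip_width: 0.0002
grip_force: 4.1
```

>>> {"method": "jog_arm", "body": {"claw": [0,0], "dp": [[0,0.2,0],[0,0.1,0]], "roll": [0,0]}}

```text
time_s: 10.9
eef_pos: [0.5073, 0.0738, 0.0185]
orientation: [-0.2, -3.131, 0.005]
ft_force: [-5.4, -8.2, 1.9]
grip_width: 0.0006
grip_force: 5.2
```

>>> {"method": "jog_arm", "body": {"claw": [0,0], "dp": [[0,0.2,0],[0,0.1,0]], "roll": [0,0]}}

```text
time_s: 11.15
eef_pos: [0.5079, 0.0761, 0.0186]
orientation: [-0.2, -3.132, 0.007]
ft_force: [-4.2, -11.9, 0.6]
grip_width: 0.0005
grip_force: 6.2
```

>>> {"method": "jog_arm", "body": {"claw": [0,0], "dp": [[0,0.1,0],[0,0.1,0]], "roll": [0,0]}}

```text
time_s: 11.4
eef_pos: [0.5086, 0.0782, 0.0186]
orientation: [-0.201, -3.133, 0.007]
ft_force: [-3.4, -12.4, 0.3]
grip_width: 0.0004
grip_force: 5.8
```

```bash
python3 look.py t4
```

```text
t 11.4 tcp st [[-0.143   0.4943]] [ -3.4 -12.4   0.3]
jaw arm/housing blue area 541.5 s -0.1919 -0.1019 t 0.5649 0.6382
fixed blue area 414.0 s 0.0827 0.1043 t 0.5534 0.6386
red lever area 64.0 s -0.169 -0.1595 t 0.5914 0.625
head area 199.5 s -0.0953 -0.0597 t 0.5992 0.6351
yellow shaft area 23.0 s 0.0017 0.0093 t 0.6075 0.625
```

The jaw advanced another ~12 mm and the stick moved 7 mm onto its foot stop. I'll back off and look, then make the third pull following the trigger's arc to cut the rubbing.

>>> {"method": "jog_arm", "body": {"claw": [0,0,0,0], "dp": [[0,-2,0],[-0.2,-2.2,0],[-0.3,-1.3,0],[0,0,0]], "roll": [0,0,0,0]}}

```text
time_s: 11.95
eef_pos: [0.508, 0.0246, 0.0194]
orientation: [0.204, 3.134, 0.001]
ft_force: [0.2, 0.4, 0.5]
grip_width: 0.0007
grip_force: 0.2
```

```bash
python3 look.py t5
```

```text
t 11.95 tcp st [[-0.0899  0.5006]] [0.2 0.4 0.5]
jaw arm/housing blue area 534.5 s -0.1926 -0.1032 t 0.5649 0.6382
fixed blue area 385.0 s 0.083 0.1035 t 0.5534 0.6386
red lever area 62.5 s -0.1695 -0.1602 t 0.5914 0.6266
head area 208.0 s -0.0959 -0.0605 t 0.5995 0.6351
yellow shaft area 26.0 s -0.0364 -0.0287 t 0.608 0.6278
```

>>> {"method": "jog_arm", "body": {"claw": [0,0,0,0,0,0,0], "dp": [[0,0.6,0],[0.1,0.3,0],[0.1,0.2,0],[0.1,0.2,0],[0.1,0.2,0],[0.1,0.2,0],[0.05,0.2,0]], "roll": [0,0,0,0,0,0,0]}}

```text
time_s: 12.88
eef_pos: [0.5056, 0.0431, 0.0194]
orientation: [0.2, 3.132, -0.005]
ft_force: [2.8, -9.2, -3.7]
grip_width: 0.0001
grip_force: 4.3
```

>>> {"method": "jog_arm", "body": {"claw": [0,0,0], "dp": [[0.05,0.2,0],[0.05,0.1,0],[0.0,0.1,0]], "roll": [0,0,0]}}

```text
time_s: 13.25
eef_pos: [0.505, 0.047, 0.0193]
orientation: [0.2, 3.133, -0.005]
ft_force: [1.8, -9.9, -3.0]
grip_width: 0.0004
grip_force: 4.6
```

>>> {"method": "jog_arm", "body": {"claw": [0,0,0], "dp": [[0.05,0.2,0],[0.05,0.1,0],[0.0,0.1,0]], "roll": [0,0,0]}}

```text
time_s: 13.62
eef_pos: [0.5047, 0.0511, 0.0193]
orientation: [0.201, 3.132, -0.005]
ft_force: [3.3, -8.3, -3.1]
grip_width: 0.0005
grip_force: 4.4
```

>>> {"method": "jog_arm", "body": {"claw": [0,0,0], "dp": [[0.05,0.2,0],[0.0,0.1,0],[0.0,0.1,0]], "roll": [0,0,0]}}

```text
time_s: 14.0
eef_pos: [0.5046, 0.0548, 0.0193]
orientation: [0.2, 3.133, -0.006]
ft_force: [3.0, -10.3, -2.9]
grip_width: 0.0005
grip_force: 5.2
```

>>> {"method": "jog_arm", "body": {"claw": [0,0,0], "dp": [[0.03,0.2,0],[0.0,0.1,0],[0.0,0.1,0]], "roll": [0,0,0]}}

```text
time_s: 14.38
eef_pos: [0.5048, 0.0587, 0.0193]
orientation: [0.201, 3.133, -0.006]
ft_force: [3.4, -11.6, -3.1]
grip_width: 0.0003
grip_force: 5.1
```

>>> {"method": "jog_arm", "body": {"claw": [0,0,0], "dp": [[0.03,0.1,0],[0.0,0.1,0],[0.0,0.1,0]], "roll": [0,0,0]}}

```text
time_s: 14.75
eef_pos: [0.5051, 0.0612, 0.0194]
orientation: [0.201, 3.132, -0.008]
ft_force: [3.5, -13.3, -3.6]
grip_width: 0.0003
grip_force: 5.9
```

```bash
python3 look.py t6
```

```text
t 14.75 tcp st [[-0.1257  0.4931]] [  3.5 -13.3  -3.6]
jaw arm/housing blue area 505.5 s -0.183 -0.0932 t 0.5663 0.6379
fixed blue area 393.0 s 0.083 0.1041 t 0.5534 0.6388
red lever area 64.0 s -0.162 -0.1512 t 0.5928 0.6261
head area 187.0 s -0.0866 -0.0512 t 0.5998 0.6332
yellow shaft area 21.5 s 0.0016 0.0093 t 0.6078 0.6234
```

The head has moved 9 mm onto the shaft and the force now climbs at about 0.5 N/mm: the head is home. Fine steps from here.

>>> {"method": "jog_arm", "body": {"claw": [0,0,0], "dp": [[0.0,0.1,0],[0.0,0.1,0],[0.0,0,0]], "roll": [0,0,0]}}

```text
time_s: 15.18
eef_pos: [0.5055, 0.063, 0.0194]
orientation: [0.201, 3.132, -0.008]
ft_force: [4.3, -13.4, -3.2]
grip_width: 0.0007
grip_force: 6.0
```

>>> {"method": "jog_arm", "body": {"claw": [0,0], "dp": [[0.0,0.1,0],[0.0,0,0]], "roll": [0,0]}}

```text
time_s: 15.42
eef_pos: [0.5057, 0.0637, 0.0194]
orientation: [0.2, 3.132, -0.009]
ft_force: [3.7, -13.6, -3.0]
grip_width: 0.0007
grip_force: 6.4
```

```bash
python3 look.py t7;python3 look.py t8
```

```text
t 15.425 tcp st [[-0.1283  0.4933]] [  3.7 -13.6  -3. ]
jaw arm/housing blue area 495.5 s -0.1816 -0.0927 t 0.5666 0.6379
fixed blue area 400.0 s 0.083 0.1041 t 0.5532 0.6386
red lever area 63.5 s -0.1642 -0.152 t 0.5925 0.6258
head area 219.0 s -0.0846 -0.0493 t 0.5989 0.6349
yellow shaft area 23.0 s 0.0019 0.0093 t 0.6075 0.625
t 15.475 tcp st [[-0.1283  0.4933]] [  3.6 -14.8  -3.1]
jaw arm/housing blue area 500.0 s -0.1816 -0.0925 t 0.5666 0.6379
fixed blue area 395.0 s 0.083 0.1041 t 0.5534 0.6386
red lever area 61.0 s -0.1642 -0.1539 t 0.5925 0.6258
head area 215.5 s -0.0857 -0.049 t 0.5992 0.6324
yellow shaft area 23.0 s 0.0019 0.0093 t 0.6075 0.6237
```

>>> {"method": "jog_arm", "body": {"claw": [0,0,0], "dp": [[0.0,0.1,0],[0.0,0.1,0],[0.0,0,0]], "roll": [0,0,0]}}

```text
time_s: 15.9
eef_pos: [0.506, 0.0652, 0.0194]
orientation: [0.2, 3.132, -0.01]
ft_force: [4.3, -16.2, -3.6]
grip_width: 0.0001
grip_force: 7.2
```

```bash
python3 look.py t9;python3 look.py t10|head -2
```

```text
t 15.9 tcp st [[-0.1299  0.4934]] [  4.3 -16.2  -3.6]
jaw arm/housing blue area 499.0 s -0.1813 -0.0916 t 0.5666 0.6382
fixed blue area 395.5 s 0.0833 0.1041 t 0.5537 0.6386
red lever area 63.0 s -0.1649 -0.1539 t 0.5925 0.6255
head area 212.5 s -0.0843 -0.0493 t 0.5992 0.636
yellow shaft area 22.5 s 0.0019 0.0093 t 0.6075 0.6234
t 15.95 tcp st [[-0.1299  0.4934]] [  4.1 -16.2  -4.7]
jaw arm/housing blue area 506.0 s -0.1813 -0.0916 t 0.5666 0.6382
```

>>> {"method": "jog_arm", "body": {"claw": [0,0], "dp": [[0.0,0.1,0],[0,0,0]], "roll": [0,0]}}

```text
time_s: 16.25
eef_pos: [0.5063, 0.0664, 0.0194]
orientation: [0.201, 3.131, -0.01]
ft_force: [4.2, -16.3, -4.1]
grip_width: 0.0005
grip_force: 6.6
```

```bash
python3 look.py t11;python3 look.py t12|head -2
```

```text
t 16.25 tcp st [[-0.131   0.4936]] [  4.2 -16.3  -4.1]
jaw arm/housing blue area 496.5 s -0.1806 -0.0911 t 0.5666 0.6382
fixed blue area 398.5 s 0.083 0.1041 t 0.5534 0.6388
red lever area 63.5 s -0.1577 -0.1472 t 0.5931 0.6266
head area 209.5 s -0.0852 -0.049 t 0.5989 0.6346
yellow shaft area 21.0 s 0.0025 0.0093 t 0.6075 0.6237
t 16.3 tcp st [[-0.131   0.4936]] [  4.5 -15.8  -4.1]
jaw arm/housing blue area 498.5 s -0.1806 -0.0908 t 0.5668 0.6382
```

The jaw is now 12 mm on, and the red lever dropped back to its rest offset: the pawl clicked into the next tooth. The pull is about 15.9 N, so I'll let go and verify.

>>> {"method": "jog_arm", "body": {"claw": [0,0,0,0,0,0], "dp": [[0.0,-0.5,0],[0,-1,0],[0,-2,0],[0,-2,0],[0,-1,0],[0,0,0]], "roll": [0,0,0,0,0,0]}}

```text
time_s: 17.1
eef_pos: [0.4961, 0.0053, 0.0191]
orientation: [-0.204, -3.135, -0.001]
ft_force: [0.1, -0.2, 0.0]
grip_width: 0.0003
grip_force: 0.0
```

```bash
python3 look.py t13;python3 look.py t14|head -2
```

```text
t 17.1 tcp st [[-0.0691  0.4913]] [ 0.1 -0.2  0. ]
jaw arm/housing blue area 488.5 s -0.1809 -0.0922 t 0.5666 0.6382
fixed blue area 392.0 s 0.083 0.1036 t 0.5534 0.6388
red lever area 60.5 s -0.1579 -0.1479 t 0.5931 0.6266
head area 192.0 s -0.0855 -0.0498 t 0.5992 0.6338
yellow shaft area 30.5 s 0.0022 0.0101 t 0.6075 0.6272
t 17.15 tcp st [[-0.0695  0.4913]] [-0.1 -0.5 -0.4]
jaw arm/housing blue area 492.0 s -0.1809 -0.0924 t 0.5666 0.6382
```

The jaw stays held at the +12 mm tooth after letting go (not fallen back to +8), at a level that matched about 14.5 N of pull: a firm grip. Now over to the gap between the red lever and the jaw arm.

>>> {"method": "jog_arm", "body": {"claw": [0,0,0,0,0,0,0,0], "dp": [[0,0,-5],[0,0,-5],[0,0,-2],[-4,2,0],[-4,2,0],[-3.9,1.8,0],[0,0,0],[0,0,4]], "roll": [0,0,0,0,0,0,0,0]}}

```text
time_s: 18.2
eef_pos: [0.6242, 0.048, 0.102]
orientation: [0.2, 3.129, -0.0]
ft_force: [0.5, -0.5, -1.7]
grip_width: 0.0007
grip_force: 0.0
```

Run:
```python
from h import *
EX=np.array([-.1288,-.9917]); EY=np.array([.9917,-.1288])
s=bot.sense(); print(s['eef_pos'],s['eef_pos'][:2]@EX,s['eef_pos'][:2]@EY)
C=cam('wrist',s)
f=bot.grab_frame('wrist'); cv2.imwrite('pics/w4.png',f[:,:,::-1])
```

```text
[0.62423288 0.0479767  0.10195575] -0.1279796891290737 0.6128723499903912
```

View pics/w4.png

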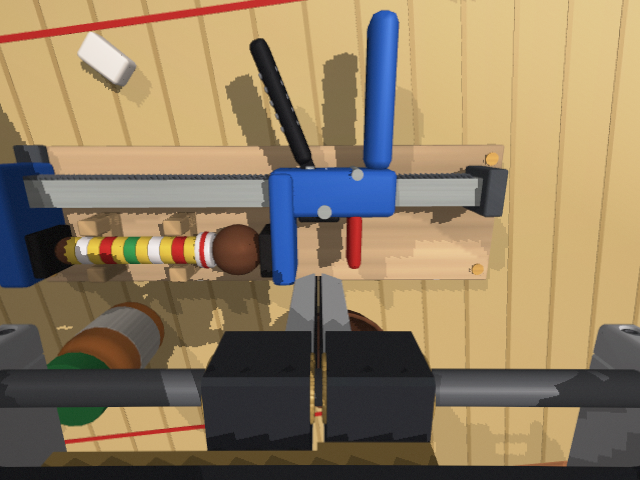

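The wrist view shows the head (238,249) tight against the shaft and the foot on the fixed pad, clamped by the jaw. The fingertips (318,278) are over the gap between jaw arm (297) and lever (347). Descend.

>>> {"method": "jog_arm", "body": {"claw": [0,0,0,0,0,0,0], "dp": [[0,0,3],[0,0,2],[0,0,1.5],[0,0,1.1],[0,0.2,0],[0,0.2,0],[0,0.2,0]], "roll": [0,0,0,0,0,0,0]}}

```text
time_s: 19.12
eef_pos: [0.6233, 0.0536, 0.0241]
orientation: [0.202, 3.134, -0.0]
ft_force: [-0.2, -0.6, -0.3]
grip_width: 0.0001
grip_force: 0.0
```

>>> {"method": "jog_arm", "body": {"claw": [0,0,0,0], "dp": [[0,0.2,0],[0,0.2,0],[0,0.2,0],[0,0.2,0]], "roll": [0,0,0,0]}}

```text
time_s: 19.62
eef_pos: [0.6239, 0.0606, 0.0233]
orientation: [0.201, 3.135, -0.003]
ft_force: [0.2, -4.3, 0.2]
grip_width: 0.0004
grip_force: 2.2
```

>>> {"method": "jog_arm", "body": {"claw": [0,0,0,0,0,0,0], "dp": [[0,0.3,0],[0,0.3,0],[0,0.3,0],[0,0.3,0],[0,0.3,0],[0,0.3,0],[0,0.2,0]], "roll": [0,0,0,0,0,0,0]}}

```text
time_s: 20.5
eef_pos: [0.6258, 0.0813, 0.023]
orientation: [-0.202, -3.134, 0.0]
ft_force: [-1.9, -2.7, 1.1]
grip_width: 0.0004
grip_force: 1.0
```

```bash
python3 look.py t15
```

```text
t 20.5 tcp st [[-0.1613  0.6102]] [-1.9 -2.7  1.1]
jaw arm/housing blue area 90.5 s -0.1395 -0.1031 t 0.5725 0.5877
fixed blue area 386.0 s 0.0846 0.1039 t 0.5537 0.6388
red lever none
head area 203.5 s -0.0857 -0.0504 t 0.5992 0.6349
yellow shaft area 25.0 s 0.0006 0.0082 t 0.6075 0.6267
```

Unlatched and the jaw is coming along, with the stick staying. Keep dragging.

>>> {"method": "jog_arm", "body": {"claw": [0,0,0,0,0,0,0,0,0,0,0,0], "dp": [[0,0.3,0],[0,0.3,0],[0,0.3,0],[0,0.3,0],[0,0.3,0],[0,0.3,0],[0,0.3,0],[0,0.3,0],[0,0.3,0],[0,0.3,0],[0,0.3,0],[0,0.3,0]], "roll": [0,0,0,0,0,0,0,0,0,0,0,0]}}

```text
time_s: 22.05
eef_pos: [0.6307, 0.1172, 0.0231]
orientation: [-0.202, -3.135, -0.0]
ft_force: [-1.2, -1.9, -1.1]
grip_width: 0.0004
grip_force: 1.1
```

>>> {"method": "jog_arm", "body": {"claw": [0,0,0], "dp": [[0,0.3,0],[0,0.3,0],[0,0.2,0]], "roll": [0,0,0]}}

```text
time_s: 22.42
eef_pos: [0.6318, 0.1251, 0.0232]
orientation: [0.202, 3.135, 0.0]
ft_force: [-1.5, -1.4, -0.7]
grip_width: 0.0004
grip_force: 1.0
```

>>> {"method": "jog_arm", "body": {"claw": [0,0,0], "dp": [[0,0.2,0],[0,0.2,0],[0,0.1,0]], "roll": [0,0,0]}}

```text
time_s: 22.8
eef_pos: [0.6325, 0.13, 0.0232]
orientation: [0.202, 3.135, 0.0]
ft_force: [-0.8, -2.5, -0.9]
grip_width: 0.0003
grip_force: 0.9
```

>>> {"method": "jog_arm", "body": {"claw": [0,0], "dp": [[0,0.2,0],[0,0.1,0]], "roll": [0,0]}}

```text
time_s: 23.05
eef_pos: [0.6328, 0.1329, 0.0232]
orientation: [0.202, 3.135, 0.0]
ft_force: [-0.4, -2.1, -0.1]
grip_width: 0.0006
grip_force: 0.9
```

>>> {"method": "jog_arm", "body": {"claw": [0,0], "dp": [[0,0.1,0],[0,0.1,0]], "roll": [0,0]}}

```text
time_s: 23.3
eef_pos: [0.6329, 0.1341, 0.0231]
orientation: [-0.201, -3.135, 0.002]
ft_force: [-1.8, -6.7, 0.8]
grip_width: 0.0008
grip_force: 2.8
```

>>> {"method": "jog_arm", "body": {"claw": [0,0], "dp": [[0,0.1,0],[0,0,0]], "roll": [0,0]}}

```text
time_s: 23.55
eef_pos: [0.6329, 0.1343, 0.023]
orientation: [-0.201, -3.134, 0.005]
ft_force: [-2.2, -7.4, 0.9]
grip_width: 0.0003
grip_force: 3.4
```

>>> {"method": "jog_arm", "body": {"claw": [0,0,0,0,0,0,0,0,0,0], "dp": [[0,-0.4,0],[0,-0.6,0],[0,-0.8,0],[0,-0.6,0],[0,0,0],[0,0,-3],[0,0,-5],[0,0,-4],[5,0,-3],[6,0,0]], "roll": [0,0,0,0,0,0,0,0,0,0]}}

```text
time_s: 24.8
eef_pos: [0.5223, 0.1263, 0.1765]
orientation: [0.202, 3.129, 0.001]
ft_force: [0.2, 0.4, 0.2]
grip_width: 0.0004
grip_force: 0.0
```

```bash
python3 look.py t16
python3 - <<'E'
from h import *
f=bot.grab_frame('wrist'); t=cv2.imread('pics/t16.png')
a=cv2.resize(t[150:310,160:370],(400,305),interpolation=2); b=cv2.resize(f[:,:,::-1],(400,300))
cv2.imwrite('pics/end.png',np.hstack([a[:300],b]))
E
```

```text
t 24.8 tcp st [[-0.1926  0.5017]] [0.2 0.4 0.2]
jaw arm/housing blue area 714.0 s -0.2439 -0.1521 t 0.5576 0.6374
fixed blue area 384.5 s 0.0846 0.104 t 0.5534 0.6375
red lever area 83.5 s -0.224 -0.212 t 0.5898 0.6265
head area 39.0 s -0.083 -0.0509 t 0.6003 0.6335
yellow shaft area 19.5 s 0.0008 0.0074 t 0.6075 0.6234
```

View pics/end.png

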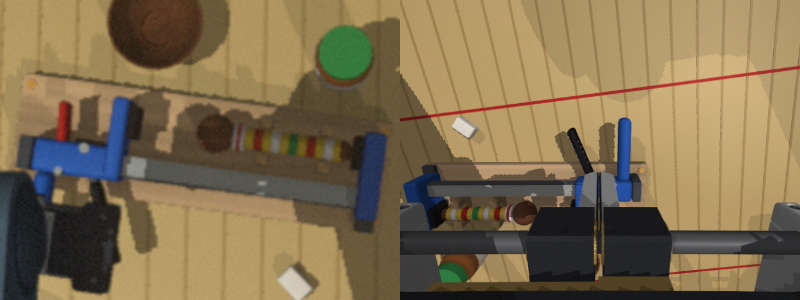

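The final views show the housing against the end block, the lever sprung back, and the stick in its cradles with its head seated. The jar, bowl and block are in place and the gripper is clear. The total retreat of 60 mm also fits the clamped position of about 61 mm. Handing in.

```bash
python3 -c "
from rig import bot
print(bot.sign_off())"
```

```text
the job is handed in; nothing more can be done
None
```

I pumped the head home in three pulls (about 16 N on the last), let go with the clamp holding on its tooth, then released the jaw and slid it back to its stop, with the stick and bystanders in place; the job was handed in at about 25 s.

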